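# Bring the milk jug round to the front of the revolving coffee tray

## Robot

A 6-joint arm with a two-finger parallel gripper is mounted at the origin on the work surface. World frame = base frame: x ahead of the robot, y to its left, z up, the work surface at z = 0. Lengths are in m, angles in degrees, forces in N, time in s.
With the tool pointing down it reaches from about 0.25 to 0.725 m from the base axis. Payload 9.7 kg.
Tool frame: the origin (TCP) lies at the very end of the fingers, on their centre line; the grasp point (between the pads) lies 19 mm behind it; z points along the fingers, y is the line along which they close (so a half turn about z gives the same grasp; the last joint's range is limited). The gripper opens to 85 mm and grips with 20 to 120 N. Pads are 22 mm wide; open, the fingers measure 114 mm over their backs; the gripper's body (76 mm by 85 mm) begins 54 mm behind the grasp point. The pads swing forward as they close: fully open they stand 13 mm farther back than shut.
Start: joints at [68.182, 4.979, 10.078, 95.1, 0, 90], TCP at [0.204, 0.511, 0.231] pointing down, gripper open.
Joint ranges: [-179.16, 179.16], [-48.56, 103.87], [-65.8, 70.77], [-126.05, 130.52], [-82.76, 87.17], [-180, 180]. Speed limits (degrees/s): [127.2, 127.2, 147.25, 180, 180, 180].

## Interface

Orientations are given as [roll, pitch, yaw] about the fixed x, y, z axes, in that order (R = Rz(yaw) Ry(pitch) Rx(roll)).
In Python, from workcell import bot gives the robot as it stands.
- The arm moves only by the tool arm_command, never from a script. Its argument "series" is a list of rows, each a list of 4 numbers: the shift along the tool's x, y, z in m, then the turn about the tool's z in rad. A call has exactly 5 rows; each row is the pose to reach, as a shift and turn from the pose commanded when the call began, along the tool's axes at that moment; what a row does not reach only later rows make up. A row lasts 1/10 s, in which the tool goes at most 50 mm and 8.59 degrees, less where a joint would pass 70% of its speed; a pose out of reach is approached as far as the arm can. A call with a gripper value outside its range is refused whole. "hand" is the finger opening in m, from 0 to 0.0854, set as the call begins (left out, the last holds). The fingers move at their own pace and stop on an object; "grip_force" is the grip in N (left out, the last holds). Time passes only in rows, so rows that repeat a pose let the fingers close, or fill a call up. It gives the time, the measured TCP pose, the force, the opening and the grip force at its end, in the units of the state.
- bot.get_obs(): the state, without advancing time (a new reading comes with each control period).
- bot.camera(name): name is "scene" or "top"; returns a dict with "color" (420x560x3 uint8, blue, green, red), "camera_matrix" (3x3 intrinsics, pixels), "xyz" and "orientation" of the camera in the world. Camera axes: x right, y up, looking along -z (the intrinsics and any distortion apply to the point x, -y, -z); pixel columns grow to the right and rows downward; lengths in m; the calibration is good to about 2 mm. A picture is of the moment at which its call begins. There is no depth.
- bot.job_done(): hands the job in; it is judged then, once.
Trained networks look in the newest picture that a camera, given by its name, has taken for a name from the list of things; names that differ only in an ending like _2 or _b are one class to them, and where a whole thing is asked for, a point or a joint stands for the part that bears it (a point fixed in the world has none). Each returns a list of dicts, best first, with "confidence" (0 to 1); they miss things now and then, are a little off and sometimes report something else, mostly with a low value. They report only what shows in the picture. A call takes as long as a camera call. They do not tell look-alikes from the thing itself.
- bot.find_in(camera, target): "location" ([column, row] in pixels, amid what is visible of it).
- bot.mark_of(camera, target): "location" ([column, row] in pixels: a listed point, or the origin of a listed thing).
The state is a dict: "time": time; "q": joint angles; "qd": joint speeds; "joint_efforts": joint torques, N m; "ee_pos": TCP position; "tcp_rot": TCP orientation; "wrist_force": force on the tool from outside, world axes, zero at the start; "torque": the same for the moment, N m; "opening": finger opening in m; "grasp_force": force on a finger pad.
Only numpy, scipy, OpenCV 4.12 (cv2) and the standard library are available. Lean on these libraries where they do the work, as an engineer would, in place of code of your own. Each camera call takes 0.05 s, during which the arm holds its last target. There are 200 camera calls.

## Task

At the coffee counter, turn the revolving flower-shaped wooden tray by pushing its rim with the fingertips until the steel milk jug (the one with the handle) stands at the front, squarely behind the middle of the steel drip tray over which guests fill their cups. Push gently, without gripping, and touch none of the things standing on the tray: they ride round upright in their places. Leave the tray at rest and all the crockery around it where it is.

Things in the scene. Friction and masses are not known exactly. Their poses are not given: they have to be found in the camera images.
- station: Fixed stand: flat steel base 410 x 200 x 8 mm carrying the revolving tray's bearing, with a steel drip tray (bar grille, 104 x 150 mm) at its front end. Origin: on the counter under the axle. Its x axis runs from there to the middle of the drip tray, 232 mm ahead: the front, away from the robot (within 0.4 rad of world x); z up. Its place and yaw differ from run to run.
- hub (a point): On the tray's axle, level with its upper face, 71 mm above the counter. The tray is a wooden board 16 mm thick shaped like a flower: five equal round petals of 62 mm radius, 72 degrees apart, their centres 105 mm and tips 167 mm from the axle. The hollows of the rim between them reach in to 130 mm from the axle and are about 56 mm wide at 140 mm. It is 47 mm clear of the steel base.
- tray (a joint): How far the tray has turned since the start, rad, anticlockwise from above, no end stops; it starts with the jug 0.6 rad or more away from the front. About 1 N at the rim turns it; let go, it runs on a few degrees at most. A fingertip lowered into a hollow of the rim and moved round the axle pushes the next petal before it. A wire rail 6 mm inside the petals' edge tops out 14 mm above the board.
- jug_mid (a point): The milk jug: bellied steel jug with a loop handle and a small spout opposite, 62 mm across, 76 mm high, 210 to 420 g, the only one on the tray with a handle. It stands loose on the middle of a petal, 70 mm from the axle, handle outwards (reaching to 123 mm from the axle). Point: on its centre line, 38 mm above its foot.
- bowl_mid (a point): Low steel sugar bowl with a ball-knobbed lid and no handle, 60 mm across, 69 mm high with knob, loose on another petal, 70 mm from the axle. Point: on its centre line, 30 mm above its foot.
- pourer_mid (a point): Glass sugar pourer with a conical steel top, 58 mm across, about 90 mm high, loose on another petal. Point: on its centre line, 40 mm above its foot.
- stirrers_mid (a point): White ceramic pot with wooden stirrers, 58 mm across, about 92 mm high with the sticks, loose on another petal. Point: on its centre line, 27 mm above its foot.
- jar_mid (a point): Honey jar, amber with a white lid, 57 mm across, 63 mm high, loose on another petal. Point: on its centre line, 31 mm above its foot.
- saucers: Stack of seven white saucers, 140 mm across, 68 mm high, on the counter to the left. Origin: middle of its underside.
- upcup0: White coffee cup upside down on the counter to the right, 82 mm across, 60 mm high. Origin: middle of its mouth, on the counter.
- upcup1: White coffee cup upside down on the counter to the right, 82 mm across, 60 mm high. Origin: middle of its mouth, on the counter.
- upcup2: White coffee cup upside down on the counter to the right, 82 mm across, 60 mm high. Origin: middle of its mouth, on the counter.
Things that resemble listed ones, but are neither listed nor needed, are in the scene too. What is shaped like the part that bears pourer_mid but green is not meant.

How it is judged (in metres and radians):
At the end, for the whole second after the job is handed in: The jug stands in front of the axle, its centre within 12 mm (10 degrees) of the line from the axle to the middle of the drip tray; the tray is at rest; all five things stand upright within 15 mm of their 70 mm circle on the tray; the cups and saucers around it are within 15 mm of where they were (x of jug_mid in the frame of station above 0.05 m and y of jug_mid in the frame of station between -0.012 and 0.012 m and velocity of joint tray between -0.05 and 0.05 rad/s and angle between each of jug_mid, bowl_mid, pourer_mid, stirrers_mid, jar_mid's own z axis and vertical below 0.1 rad and horizontal distance between jug_mid and hub between 0.055 and 0.085 m and height (world z) of jug_mid between 0.103 and 0.115 m and horizontal distance between bowl_mid and hub between 0.055 and 0.085 m and height (world z) of bowl_mid between 0.095 and 0.107 m and horizontal distance between pourer_mid and hub between 0.055 and 0.085 m and height (world z) of pourer_mid between 0.105 and 0.117 m and horizontal distance between stirrers_mid and hub between 0.055 and 0.085 m and height (world z) of stirrers_mid between 0.0925 and 0.1045 m and horizontal distance between jar_mid and hub between 0.055 and 0.085 m and height (world z) of jar_mid between 0.0965 and 0.1085 m and distance of each of saucers, upcup0, upcup1, upcup2 from where it was at the start of the episode below 0.015 m); the robot touches nothing.
It fails at once if something on the tray (jug, bowl, pourer, stirrer pot, jar) is pushed or held by the robot; only the tray is to be touched (contact force between any of the fingers, the arm and jug above 1 N or contact force between any of the fingers, the arm and bowl above 1 N or contact force between any of the fingers, the arm and pourer above 1 N or contact force between any of the fingers, the arm and stirrers above 1 N or contact force between any of the fingers, the arm and jar above 1 N).
It fails at once if something on the tray is lifted, falls off or tips over (height (world z) of jug_mid above 0.121 m or height (world z) of jug_mid below 0.088 m or angle between any of jug_mid, bowl_mid, pourer_mid, stirrers_mid, jar_mid's own z axis and vertical above 0.3 rad or height (world z) of bowl_mid above 0.113 m or height (world z) of bowl_mid below 0.08 m or height (world z) of pourer_mid above 0.123 m or height (world z) of pourer_mid below 0.09 m or height (world z) of stirrers_mid above 0.1105 m or height (world z) of stirrers_mid below 0.0775 m or height (world z) of jar_mid above 0.1145 m or height (world z) of jar_mid below 0.0815 m).
It fails at once if the tray is spun roughly (faster than 2 rad/s) (velocity of joint tray above 2 rad/s or velocity of joint tray below -2 rad/s).
It fails at once if the tray is pinched or pressed with more than 30 N (contact force between any of the fingers, the arm and tray above 30 N).
It fails at once if the cups and saucers on the counter, are moved more than 20 mm (distance of any of saucers, upcup0, upcup1, upcup2 from where it was at the start of the episode above 0.02 m).
It also fails if it takes over 56 s, if anything falls off the work surface, if the arm or the gripper's body presses on something with over 40 N, if the wrist force passes 120 N, or if a joint passes its speed limit or range.

## Working session

There is one attempt and no reset: what is moved stays moved. The work goes in short steps, Python scripts to look and compute and a tool call to move; the robot and the scene stay as the last step left them, time stands still between calls to the robot, and variables do not carry over. Pictures are saved under pics/ and viewed, at most 10 in all, crops included, and the job is handed in when it is done.

Besides the shell and the picture viewer there is one more tool, called after "Call:" by a JSON object that holds its "op" and its "data". arm_command: Moves the arm, as the interface text tells. Its arguments: {"type":"object","properties":{"series":{"type":"array"},"hand":{"type":"number"},"grip_force":{"type":"number"}},"required":["series"]}

```bash
mkdir -p pics; cat > h.py <<'E'
import numpy as np, cv2
from scipy.spatial.transform import Rotation as R
from workcell import bot
def cam(n):
    c=bot.camera(n); return c
def rot(c):
    o=np.array(c["orientation"],float)
    return o if o.shape==(3,3) else R.from_euler('xyz',o,degrees=True).as_matrix()
def ray(c,px):
    K=np.array(c["camera_matrix"]); d=np.linalg.inv(K)@[px[0],px[1],1]
    return rot(c)@np.array([d[0],-d[1],-d[2]])
def at(c,px,z):
    d=ray(c,px);p=np.array(c["xyz"]); return p+d*(z-p[2])/d[2]
def proj(c,P):
    p=rot(c).T@(np.array(P)-c["xyz"]); q=np.array(c["camera_matrix"])@[p[0],-p[1],-p[2]]; return q[:2]/q[2]
Z=dict(station=0,hub=.071,jug_mid=.109,bowl_mid=.101,pourer_mid=.111,stirrers_mid=.098,jar_mid=.102,saucers=0,upcup0=0)
E
python3 - <<'E'
from h import *
np.set_printoptions(precision=3,suppress=True)
print(bot.get_obs())
ims=[]
for n in("scene","top"):
    c=cam(n); ims.append(c["color"]);print(n,c["xyz"],c["orientation"],c["camera_matrix"]); cv2.imwrite(f"pics/{n}0.png",c["color"])
    for k,z in Z.items():
        for d in bot.mark_of(n,k)[:4]: print(n,k,d["location"],round(d["confidence"],2),at(c,d["location"],z))
E
```

```text
{'time': 0.0, 'q': array([68.182,  5.012, 10.034, 95.099,  0.   , 90.   ]), 'qd': array([-0.039,  0.096,  0.016, -0.055, -0.045, -0.043]), 'joint_efforts': array([ -0.001, -52.039,  46.48 ,   0.016,  -0.   ,  -0.   ]), 'ee_pos': array([0.204, 0.51 , 0.231]), 'tcp_rot': array([-179.923,   -0.   ,  158.181]), 'wrist_force': array([-0.135,  1.023, -0.431]), 'torque': array([-0.041, -0.004,  0.055]), 'grasp_force': 0.0, 'opening': 0.0853493670861358}
scene [ 1.172 -1.002  0.866] [56.372  0.772 30.012] [[401.76    0.    276.553]
 [  0.    401.76  205.298]
 [  0.      0.      1.   ]]
scene station [294.0, 217.6] 0.92 [0.608 0.08  0.   ]
scene station [320.9, 166.0] 0.53 [0.525 0.497 0.   ]
scene hub [292.1, 203.9] 0.84 [0.609 0.063 0.071]
scene jug_mid [306.9, 191.1] 0.61 [0.643 0.111 0.109]
scene jug_mid [230.5, 315.1] 0.22 [ 0.736 -0.49   0.109]
scene bowl_mid [293.6, 187.2] 0.52 [0.582 0.124 0.101]
scene pourer_mid [282.0, 206.2] 0.9 [ 0.614 -0.019  0.111]
scene pourer_mid [210.2, 236.6] 0.67 [ 0.504 -0.271  0.111]
scene pourer_mid [250.6, 248.9] 0.58 [ 0.644 -0.259  0.111]
scene stirre
[... 461 characters left out ...]
hub [245.2, 194.1] 0.85 [0.604 0.076 0.071]
top jug_mid [229.7, 177.4] 0.84 [0.647 0.121 0.109]
top bowl_mid [226.8, 200.2] 0.86 [0.579 0.128 0.101]
top pourer_mid [334.3, 199.5] 0.64 [ 0.584 -0.192  0.111]
top pourer_mid [335.8, 248.4] 0.64 [ 0.439 -0.195  0.111]
top pourer_mid [270.3, 192.6] 0.62 [ 0.602 -0.001  0.111]
top stirrers_mid [259.1, 176.4] 0.74 [0.654 0.033 0.098]
top jar_mid [250.4, 211.9] 0.78 [0.544 0.057 0.102]
top jar_mid [398.0, 181.0] 0.62 [ 0.646 -0.387  0.102]
top saucers [112.0, 222.2] 0.59 [0.522 0.501 0.   ]
top upcup0 [414.1, 230.8] 0.76 [ 0.507 -0.464  0.   ]
top upcup0 [433.7, 196.8] 0.72 [ 0.619 -0.533  0.   ]
top upcup0 [399.8, 179.4] 0.66 [ 0.676 -0.424  0.   ]
```

View pics/top0.png

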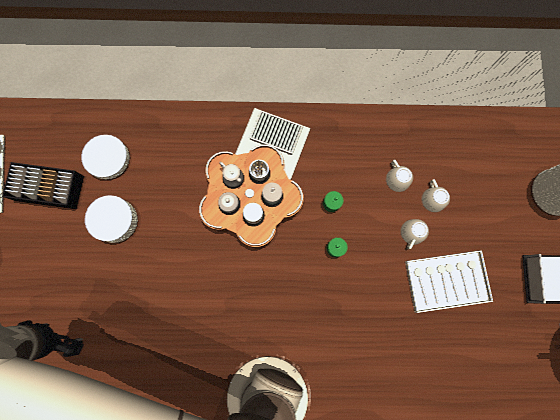

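View pics/scene0.png

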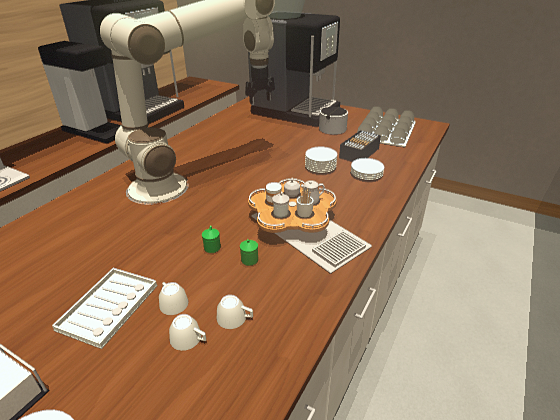

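The tray sits at about (250,196) in the top view, with the drip tray up and to the right at (276,132). The jug, with its handle, is at (231,174). I'll zoom in and overlay the fit.

```bash
python3 - <<'E'
from h import *
np.set_printoptions(precision=4,suppress=True)
c=cam("top"); im=c["color"]
# grille: dark bars -> min area rect
roi=np.zeros(im.shape[:2],np.uint8); roi[105:160,245:315]=1
g=cv2.cvtColor(im,cv2.COLOR_BGR2GRAY); hsv=cv2.cvtColor(im,cv2.COLOR_BGR2HSV)
m=((hsv[...,1]<60)&(g>120)).astype(np.uint8)*roi
m=cv2.morphologyEx(m,cv2.MORPH_CLOSE,np.ones((7,7)))
ct=max(cv2.findContours(m,0,1)[0],key=cv2.contourArea)
print(cv2.minAreaRect(ct))
s=5; x0,y0=190,98
cr=cv2.resize(im[y0:y0+118,x0:x0+150],None,fx=s,fy=s,interpolation=cv2.INTER_CUBIC)
hub=np.array([.608,.064,.071])
def dot(P,col):
    p=(proj(c,P)-[x0,y0]+.5)*s; cv2.circle(cr,tuple(int(v) for v in p),3,col,-1)
dot(hub,(255,0,0))
a0=np.degrees(np.arctan2(.116-.064,.645-.608)); print(a0)
for i in range(5):
    for t in range(-60,61,12):
        a=np.radians(a0+72*i); cc=hub+[.105*np.cos(a),.105*np.sin(a),0]
        b=a+np.radians(t); dot(cc+[.062*np.cos(b),.062*np.sin(b),0],(255,0,255))
for px in [(254,109),(310,128)]: print(px,at(c,px,.01))
cv2.imwrite("pics/z1.png",cr)
E
```

```text
((273.87847900390625, 138.42770385742188), (60.73966979980469, 44.81977462768555), 19.440034866333008)
54.566685989714394
(254, 109) [0.9068 0.0576 0.01  ]
(310, 128) [ 0.8437 -0.1291  0.01  ]
```

View pics/z1.png

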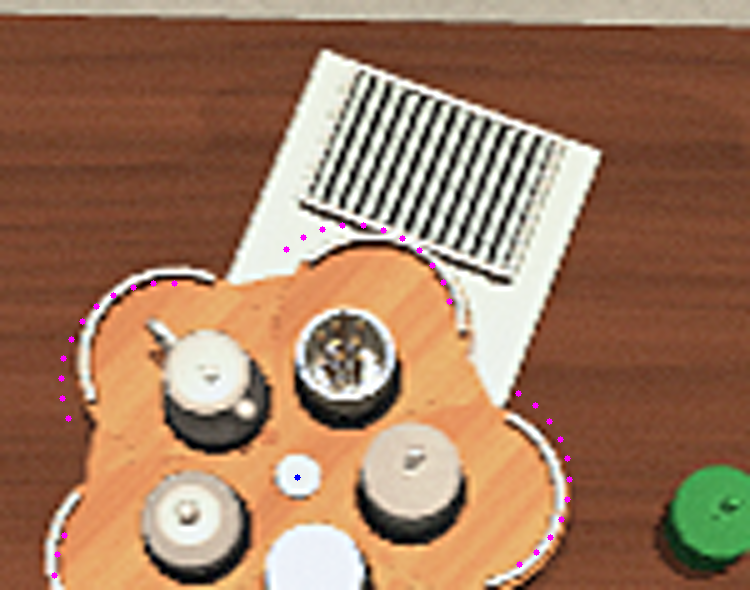

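Call:
{"op": "arm_command", "data": {"series": [[-0.036, -0.03, 0, 0.13], [-0.072, -0.06, 0, 0.26], [-0.108, -0.09, 0, 0.39], [-0.144, -0.12, 0, 0.52], [-0.18, -0.15, 0, 0.65]], "hand": 0, "grip_force": 20}}

```text
time: 1.55
ee_pos: [0.3162, 0.3028, 0.2314]
tcp_rot: [180.0, -0.0, 120.7]
wrist_force: [1.9, -0.3, -0.7]
opening: 0.0123
grasp_force: 0.0
```

```bash
cat > d.py <<'E'
from h import *
import sys
t=np.array([float(v) for v in sys.argv[1:4]]); o=bot.get_obs()
M=R.from_euler('xyz',o["tcp_rot"],degrees=True).as_matrix()
print(o["time"],o["ee_pos"].round(4),o["tcp_rot"].round(1),o["q"].round(0),o["wrist_force"].round(1),o["opening"], "tool shift",(M.T@(t-o["ee_pos"])).round(4))
E
python3 d.py .507 -.047 .231
```

```text
1.55 [0.3162 0.3028 0.2314] [180.   -0.  120.7] [ 44. -10.  -5.  96.  -0. 103.] [ 1.9 -0.3 -0.7] 0.012273470767287862 tool shift [-0.3982 -0.0143  0.0004]
```

Call:
{"op": "arm_command", "data": {"series": [[-0.04, -0.001, 0, 0.108], [-0.08, -0.002, 0, 0.216], [-0.12, -0.004, 0, 0.324], [-0.16, -0.005, 0, 0.432], [-0.2, -0.007, 0, 0.54]]}}

```text
time: 2.05
ee_pos: [0.4132, 0.1277, 0.2315]
tcp_rot: [180.0, -0.0, 89.7]
wrist_force: [0.5, 1.3, -0.9]
opening: 0.0
grasp_force: 0.0
```

```bash
python3 d.py .507 -.047 .231
```

```text
2.05 [0.4132 0.1277 0.2315] [180.   -0.   89.7] [ 17. -11.  -5.  96.   0. 107.] [ 0.5  1.3 -0.9] 1.5767348882274694e-05 tool shift [-0.1743  0.0946  0.0005]
```

Call:
{"op": "arm_command", "data": {"series": [[-0.04, 0.022, 0, 0], [-0.08, 0.044, 0, 0], [-0.12, 0.066, 0, 0], [-0.155, 0.085, 0, 0], [-0.174, 0.095, 0, 0]]}}

```text
time: 2.55
ee_pos: [0.5085, -0.0474, 0.2309]
tcp_rot: [-180.0, 0.0, 89.9]
wrist_force: [-0.2, 0.1, 0.5]
opening: -0.0001
grasp_force: 0.0
```

```bash
python3 d.py .507 -.047 .05; python3 - <<'E'
from h import *
c=cam("top"); im=c["color"].copy(); hub=np.array([.608,.064,.071])
x0,y0,s=190,120,5; cr=cv2.resize(im[y0:y0+118,x0:x0+150],None,fx=s,fy=s,interpolation=cv2.INTER_CUBIC)
def dot(P,col):
    p=(proj(c,P)-[x0,y0]+.5)*s; cv2.circle(cr,tuple(int(v) for v in p),3,col,-1)
for i in range(5):
    for t in range(-84,85,12):
        a=np.radians(47.5+72*i); cc=hub+[.105*np.cos(a),.105*np.sin(a),0]
        b=a+np.radians(t); dot(cc+[.062*np.cos(b),.062*np.sin(b),0],(255,0,255))
for sx,sy in((1,1),(1,-1),(-1,1),(-1,-1)): dot([.507+sx*.0145,-.047+sy*.011,.071],(0,255,0))
cv2.imwrite("pics/z2.png",cr)
E
```

```text
2.55 [ 0.5085 -0.0474  0.2309] [-180.     0.    89.9] [-5. -0.  4. 95. -0. 85.] [-0.2  0.1  0.5] -6.331318011706741e-05 tool shift [ 0.0004 -0.0014  0.1809]
```

View pics/z2.png

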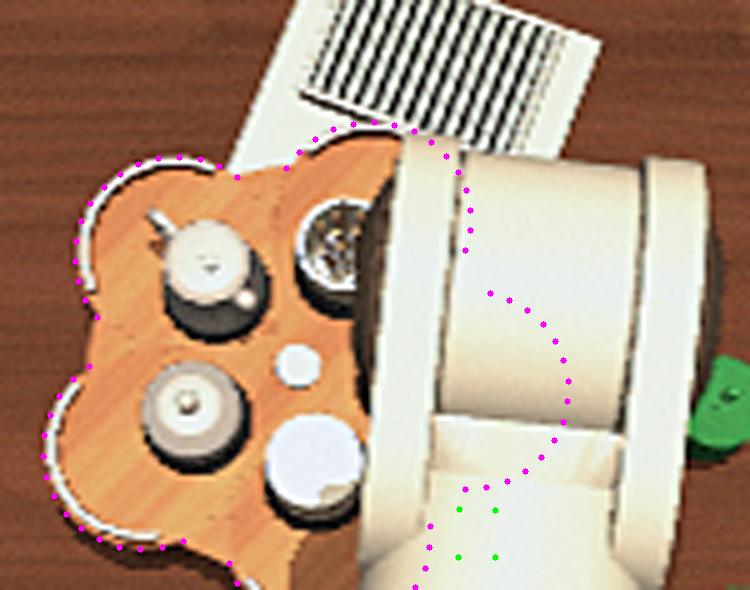

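The outline fits with petals at 47.5° + 72°·k, and the finger footprint lies inside the hollow with over 1 cm of clearance on each side. I'll lower the fingers.

Call:
{"op": "arm_command", "data": {"series": [[0, -0.001, 0.025, 0], [0, -0.001, 0.05, 0], [0, -0.001, 0.075, 0], [0, -0.001, 0.1, 0], [0, -0.001, 0.12, 0]]}}

```text
time: 3.1
ee_pos: [0.5061, -0.0445, 0.1099]
tcp_rot: [-180.0, -0.0, 90.0]
wrist_force: [-0.1, -0.2, 0.2]
opening: 0.0001
grasp_force: 0.0
```

Call:
{"op": "arm_command", "data": {"series": [[0, 0, 0.015, 0], [0, 0, 0.03, 0], [0, 0, 0.045, 0], [0, 0, 0.057, 0], [0, 0, 0.062, 0]]}}

```text
time: 3.6
ee_pos: [0.5062, -0.0446, 0.048]
tcp_rot: [-179.9, -0.0, 90.0]
wrist_force: [-0.6, -0.1, 0.4]
opening: 0.0002
grasp_force: 0.0
```

```bash
python3 - <<'E'
from h import *
hub=np.array([.608,.064])
for a in range(228,130,-4):
    b=np.radians(a); print(a,(hub+.15*np.array([np.cos(b),np.sin(b)])).round(3))
E
python3 d.py .507 -.047 .05
```

```text
228 [ 0.508 -0.047]
224 [ 0.5  -0.04]
220 [ 0.493 -0.032]
216 [ 0.487 -0.024]
212 [ 0.481 -0.015]
208 [ 0.476 -0.006]
204 [0.471 0.003]
200 [0.467 0.013]
196 [0.464 0.023]
192 [0.461 0.033]
188 [0.459 0.043]
184 [0.458 0.054]
180 [0.458 0.064]
176 [0.458 0.074]
172 [0.459 0.085]
168 [0.461 0.095]
164 [0.464 0.105]
160 [0.467 0.115]
156 [0.471 0.125]
152 [0.476 0.134]
148 [0.481 0.143]
144 [0.487 0.152]
140 [0.493 0.16 ]
136 [0.5   0.168]
132 [0.508 0.175]
3.6 [ 0.5062 -0.0446  0.048 ] [-179.9   -0.    90. ] [ -5.  -0. -16.  75.   0.  85.] [-0.6 -0.1  0.4] 0.0001601567001063189 tool shift [-0.0024  0.0008 -0.002 ]
```

Call:
{"op": "arm_command", "data": {"series": [[0.004, -0.004, 0, 0], [0.008, -0.008, 0, 0], [0.012, -0.012, 0, 0], [0.016, -0.015, 0, 0], [0.02, -0.018, 0, 0]]}}

```text
time: 4.1
ee_pos: [0.4886, -0.0244, 0.0498]
tcp_rot: [179.9, 0.0, 90.0]
wrist_force: [1.0, -1.7, -0.2]
opening: 0.0001
grasp_force: 0.5
```

Call:
{"op": "arm_command", "data": {"series": [[0.005, -0.004, 0, 0], [0.01, -0.007, 0, 0], [0.016, -0.01, 0, 0], [0.022, -0.013, 0, 0], [0.028, -0.016, 0, 0]]}}

```text
time: 4.6
ee_pos: [0.4724, 0.0039, 0.0493]
tcp_rot: [180.0, -0.0, 90.0]
wrist_force: [-0.1, -1.0, 0.5]
opening: -0.0003
grasp_force: 0.3
```

```bash
python3 d.py .461 .033 .048
```

```text
4.6 [0.4724 0.0039 0.0493] [180.  -0.  90.] [  0.  -5. -20.  75.   0.  90.] [-0.1 -1.   0.5] -0.0003092481800995981 tool shift [ 0.0291 -0.0114  0.0013]
```

Call:
{"op": "arm_command", "data": {"series": [[0.006, -0.003, 0, 0], [0.012, -0.006, 0, 0], [0.018, -0.008, 0, 0], [0.024, -0.01, 0, 0], [0.029, -0.011, 0, 0]]}}

```text
time: 5.1
ee_pos: [0.4614, 0.0328, 0.0493]
tcp_rot: [-180.0, -0.0, 90.0]
wrist_force: [-0.1, -1.0, -0.7]
opening: -0.0003
grasp_force: 0.4
```

Call:
{"op": "arm_command", "data": {"series": [[0.006, -0.001, 0, 0], [0.012, -0.002, 0, 0], [0.018, -0.003, 0, 0], [0.024, -0.003, 0, 0], [0.03, -0.003, 0, 0]]}}

```text
time: 5.6
ee_pos: [0.4585, 0.0628, 0.0492]
tcp_rot: [-180.0, -0.0, 90.0]
wrist_force: [-1.1, -0.3, 0.2]
opening: 0.0
grasp_force: 0.4
```

```bash
python3 d.py .461 .095 .048; python3 - <<'E'
from h import *
c=cam("top");print([(k,[(at(c,d["location"],Z[k]).round(3),round(d["confidence"],2)) for d in bot.mark_of("top",k)[:2]]) for k in("jug_mid","bowl_mid")])
E
```

```text
5.6 [0.4585 0.0628 0.0492] [-180.   -0.   90.] [  8.  -7. -21.  75.   0.  98.] [-1.1 -0.3  0.2] 4.8766564737364776e-05 tool shift [0.0322 0.0025 0.0012]
[('jug_mid', [(array([0.671, 0.084, 0.109]), 0.69)]), ('bowl_mid', [])]
```

Call:
{"op": "arm_command", "data": {"series": [[0.006, 0, 0, 0], [0.012, 0, 0, 0], [0.018, 0.001, 0, 0], [0.024, 0.002, 0, 0], [0.03, 0.003, 0, 0]]}}

```text
time: 6.25
ee_pos: [0.4617, 0.0929, 0.0493]
tcp_rot: [-180.0, -0.0, 90.0]
wrist_force: [-0.2, -1.8, 0.8]
opening: -0.0004
grasp_force: 0.3
```

Call:
{"op": "arm_command", "data": {"series": [[0.004, 0.001, 0, 0], [0.008, 0.002, 0, 0], [0.011, 0.003, 0, 0], [0.013, 0.003, 0, 0], [0.013, 0.003, 0, 0]]}}

```text
time: 6.75
ee_pos: [0.4646, 0.1055, 0.0493]
tcp_rot: [-180.0, -0.0, 90.0]
wrist_force: [0.6, 0.0, 0.2]
opening: -0.0003
grasp_force: 0.0
```

```bash
cat > v.py <<'E'
from h import *
import sys
c=cam("top"); im=c["color"].copy(); hub=np.array([.608,.064,.071])
x0,y0,s=190,98,5; cr=cv2.resize(im[y0:y0+118,x0:x0+150],None,fx=s,fy=s,interpolation=cv2.INTER_CUBIC)
def dot(P,col,r=2):
    p=(proj(c,P)-[x0,y0]+.5)*s; cv2.circle(cr,tuple(int(v) for v in p),r,col,-1)
a0=float(sys.argv[2]); yaw=np.radians(float(sys.argv[3]))
for i in range(5):
    for t in range(-84,85,12):
        a=np.radians(a0+72*i); cc=hub+[.105*np.cos(a),.105*np.sin(a),0]
        b=a+np.radians(t); dot(cc+[.062*np.cos(b),.062*np.sin(b),0],(255,0,255))
for r in np.arange(0,.29,.02): dot(hub+[r*np.cos(yaw),r*np.sin(yaw),-.06 if r>.17 else .0],(255,0,0))
S=np.array([[np.cos(yaw),-np.sin(yaw)],[np.sin(yaw),np.cos(yaw)]])
for x,y in((.284,.1),(.284,-.1),(.18,.1),(.18,-.1),(.232,0)): dot(np.r_[hub[:2]+S@[x,y],.008],(0,200,0),3)
print([(at(c,d["location"],.109).round(3),round(d["confidence"],2)) for d in bot.mark_of("top","jug_mid")[:2]])
cv2.imwrite(sys.argv[1],cr)
E
python3 v.py pics/z3.png -7.5 -20; python3 d.py .471 .125 .048
```

```text
[(array([0.674, 0.069, 0.109]), 0.56), (array([0.505, 0.455, 0.109]), 0.55)]
6.85 [0.4646 0.1053 0.0493] [180.  -0.  90.] [ 13.  -5. -20.  75.   0. 103.] [-0.3 -0.9 -0.1] 8.91814268510648e-05 tool shift [0.0197 0.0064 0.0013]
```

View pics/z3.png

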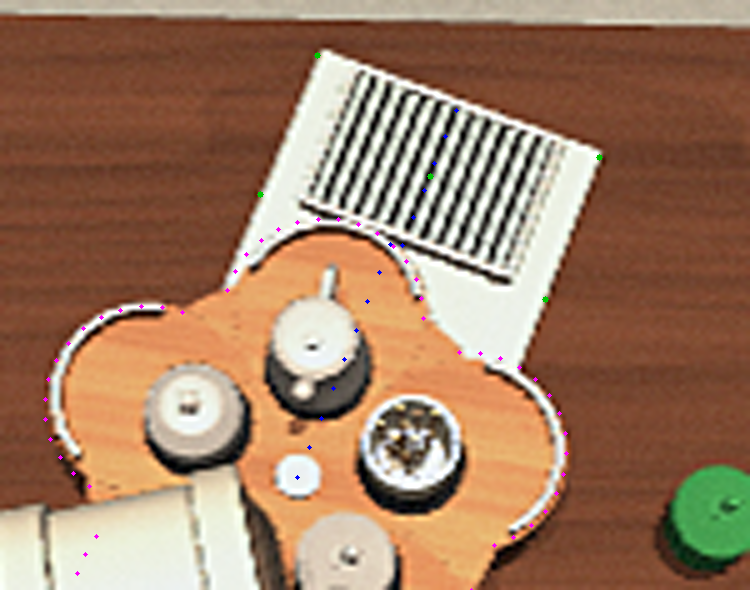

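```bash
python3 - <<'E'
from h import *
c=cam("top")
for px,z in(((316,338),.14),((316,338),.147),((318,364),.105)):
    P=at(c,(190+px[0]/5-.5,98+px[1]/5-.5),z); d=P[:2]-[.608,.064]; print(P.round(3),np.hypot(*d),np.degrees(np.arctan2(d[1],d[0])))
E
```

```text
[0.678 0.052 0.14 ] 0.07073165766862764 -10.116016863128896
[0.676 0.051 0.147] 0.06888276661745804 -10.66639460813308
[0.671 0.052 0.105] 0.06432809118900332 -11.076849000270887
```

Call:
{"op": "arm_command", "data": {"series": [[0.005, 0.002, 0, 0], [0.01, 0.003, 0, 0], [0.015, 0.005, 0, 0], [0.019, 0.007, 0, 0], [0.022, 0.008, 0, 0]]}}

```text
time: 7.4
ee_pos: [0.4728, 0.1278, 0.0493]
tcp_rot: [-180.0, -0.0, 90.0]
wrist_force: [-0.7, -0.5, 0.4]
opening: 0.0001
grasp_force: 0.3
```

Call:
{"op": "arm_command", "data": {"series": [[0, 0, 0, 0], [0, 0, 0, 0], [0, 0, 0, 0], [0, 0, 0, 0], [0, 0, 0, 0]]}}

```text
time: 7.9
ee_pos: [0.4726, 0.1272, 0.0493]
tcp_rot: [180.0, -0.0, 90.0]
wrist_force: [-0.4, -0.1, 0.0]
opening: 0.0001
grasp_force: 0.0
```

```bash
python3 v.py pics/z4.png -19 -20; python3 d.py .471 .125 .048
```

```text
[(array([0.675, 0.052, 0.109]), 0.72)]
8.0 [0.4726 0.1272 0.0493] [180.  -0.  90.] [ 15.  -3. -18.  75.  -0. 105.] [-0.3  0.   0.2] 0.000271346399582798 tool shift [-0.0022 -0.0016  0.0013]
```

View pics/z4.png

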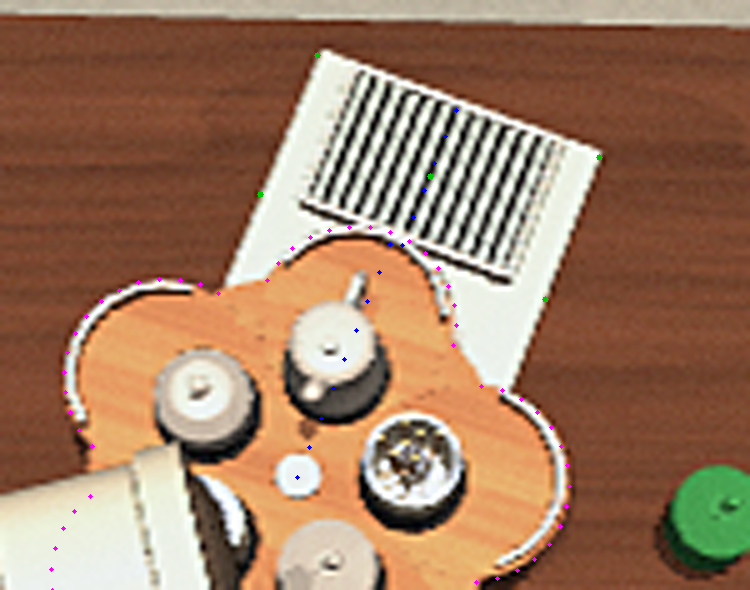

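```bash
python3 - <<'E'
from h import *
t=cam("top");L=bot.mark_of("top","jug_mid");L2=bot.find_in("top","jug_mid")
c=cam("scene");S=bot.mark_of("scene","jug_mid")
for n,k,l in(("t",t,L),("tf",t,L2),("s",c,S)): 
  for d in l[:3]: print(n,d["location"],round(d["confidence"],2),at(k,d["location"],.109).round(3))
im=c["color"]; x0,y0,s=235,160,6
cr=cv2.resize(im[y0:y0+95,x0:x0+130],None,fx=s,fy=s,interpolation=cv2.INTER_CUBIC)
y=np.radians(-20)
for a,col in((-20,(255,0,255)),(-10,(0,255,255))):
  b=np.radians(a)
  for z in np.arange(.071,.15,.0095):
    p=(proj(c,[.608+.07*np.cos(b),.064+.07*np.sin(b),z])-[x0,y0]+.5)*s; cv2.circle(cr,tuple(int(v) for v in p),2,col,-1)
cv2.imwrite("pics/s5.png",cr)
E
```

```text
t [252.1, 169.5] 0.57 [0.673 0.055 0.109]
t [110.6, 223.8] 0.46 [0.502 0.464 0.109]
tf [254.3, 170.3] 0.8 [0.67  0.048 0.109]
tf [258.7, 191.6] 0.16 [0.605 0.033 0.109]
s [304.5, 204.5] 0.85 [0.674 0.029 0.109]
s [229.5, 312.0] 0.49 [ 0.728 -0.483  0.109]
```

View pics/s5.png

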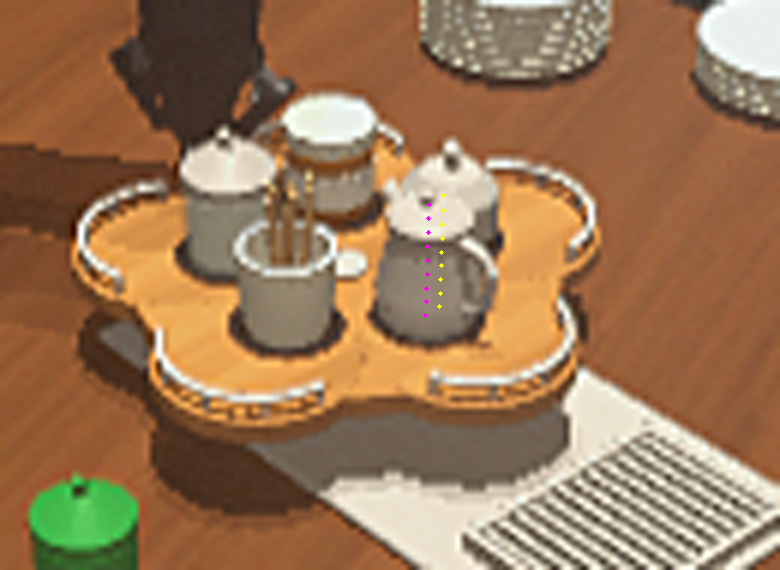

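The top view shows the petal at about -19° against a station line of -20°. In the scene view the jug's axis (427, 200–315) lies on the -20° line. I'll back off a little and lift out.

Call:
{"op": "arm_command", "data": {"series": [[-0.003, -0.002, 0, 0], [-0.006, -0.004, 0, 0], [-0.009, -0.006, 0, 0], [-0.009, -0.006, -0.005, 0], [-0.009, -0.006, -0.015, 0]]}}

```text
time: 8.75
ee_pos: [0.4662, 0.1181, 0.0643]
tcp_rot: [-179.9, 0.0, 90.0]
wrist_force: [0.5, -0.6, 0.6]
opening: 0.0001
grasp_force: 0.0
```

Call:
{"op": "arm_command", "data": {"series": [[0, 0, -0.02, 0], [0, 0, -0.05, 0], [0, 0, -0.08, 0], [0, 0, -0.12, 0], [0, 0, -0.15, 0]]}}

```text
time: 9.25
ee_pos: [0.4668, 0.1184, 0.2176]
tcp_rot: [179.9, -0.0, 90.0]
wrist_force: [0.7, 0.0, -0.7]
opening: 0.0002
grasp_force: 0.0
```

Call:
{"op": "arm_command", "data": {"series": [[0, -0.02, -0.02, 0], [0, -0.05, -0.03, 0], [0, -0.08, -0.03, 0], [0, -0.1, -0.03, 0], [0, -0.1, -0.03, 0]]}}

```text
time: 9.75
ee_pos: [0.3651, 0.1184, 0.246]
tcp_rot: [179.9, -0.0, 90.0]
wrist_force: [1.1, 0.3, 0.2]
opening: 0.0003
grasp_force: 0.0
```

```bash
python3 v.py pics/z6.png -19 -20; python3 d.py .471 .125 .048
```

```text
[(array([0.673, 0.051, 0.109]), 0.74)]
9.85 [0.3668 0.1184 0.2452] [179.9  -0.   90. ] [ 18. -17.  -8.  98.  -0. 108.] [0.  0.8 0.8] -0.00030217504037301235 tool shift [0.0064 0.1038 0.1974]
```

View pics/z6.png

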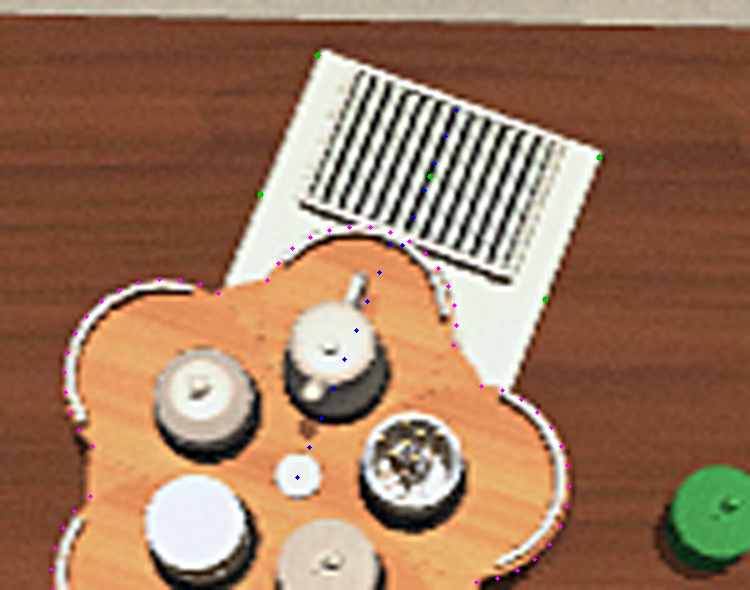

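The tray hasn't moved since the lift: the jug's petal lies on the front line with the handle towards the drip tray, and the arm is clear.

```bash
python3 -c "
from workcell import bot
print(bot.job_done())"
```

```text
the job is handed in; nothing more can be done
None
```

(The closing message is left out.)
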